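# Close a small organ wind chest and hold its upper board down

## Robot

A 6-joint arm with a two-finger parallel gripper is mounted at the origin on the work surface. World frame = base frame: x ahead of the robot, y to its left, z up, the work surface at z = 0. Lengths are in m, angles in rad, forces in N, time in s.
With the tool pointing down it reaches from about 0.4 to 0.825 m from the base axis. Payload 7 kg.
Tool frame: the origin (TCP) lies at the very end of the fingers, on their centre line; the grasp point (between the pads) lies 19 mm behind it (tcp_to_grasp is the distance from the TCP to the grasp point, in m); x points along the fingers, z is the direction in which the jaws open and shut, and the axes are right-handed (so a half turn about x gives the same grasp; the last joint's range is limited). The gripper opens to 88 mm and grips with 3 to 60 N. Pads are 19 mm wide; open, the fingers measure 130 mm over their backs; the gripper's body (78 mm by 193 mm) begins 47 mm behind the grasp point.
Start: joints at [-0.856, 0.359, 0.012, 0, -1.224, -0.288], TCP at [0.279, -0.614, 0.227] pointing down, gripper open.
Joint ranges: [-3.07, 3.07], [-1.43, 2.12], [-1.02, 1.25], [-3.03, 1.67], [-3.05, -0], [-3.03, 3.03]. Speed limits (rad/s): [2.39, 2.39, 3.01, 3.14, 3.14, 3.14].

## Interface

Orientations are given as [roll, pitch, yaw] about the fixed x, y, z axes, in that order (R = Rz(yaw) Ry(pitch) Rx(roll)).
In Python, from station import get_state, grab_frame, job_done, tcp_to_grasp gives the robot as it stands. The module is installed in compiled form; this text tells all that it offers.
- The arm moves only by the shell command python3 -m crank 'ROWS' [FORCE]. ROWS is JSON, a list of rows, each a list of 7 numbers: the shift along the tool's x, y, z in m, then the turn, a rotation vector about the tool's x, y, z in rad, then the opening, from 0 (shut) to 1 (fully open). In form: [[x, y, z, wx, wy, wz, fingers], ...]. A call has 1 to 10 rows; each row is the pose to reach, as a shift and turn from the pose commanded when the call began, along the tool's axes at that moment; what a row does not reach only later rows make up. A row lasts 1/8 s, in which the tool goes at most 62.5 mm and 10.7 degrees, less where a joint would pass 70% of its speed; a pose out of reach is approached as far as the arm can. A call with a gripper value outside its range is refused whole. The fingers move at their own pace and stop on an object; FORCE is the grip in N (left out, the last holds). Time passes only in rows, so rows that repeat a pose let the fingers close. It gives the time, the measured TCP pose, the force and the opening at its end, in the units of the state.
- get_state(): the state, without advancing time (a new reading comes with each control period).
- grab_frame(name): name is "side" or "top" or "wrist"; returns a dict with "pixels" (420x560x3 uint8, red, green, blue), "vfov" (degrees; the focal length in pixels is half the picture's height over the tangent of half this angle, whatever the lens; pixels are square), "cx", "cy" (the principal point, pixels), "extrinsics" (4x4, takes a point from world to camera coordinates). Camera axes: x right, y up, looking along -z (the intrinsics and any distortion apply to the point x, -y, -z); pixel columns grow to the right and rows downward; lengths in m; the calibration is good to about 2 mm. A picture is of the moment at which its call begins. There is no depth.
- job_done(): hands the job in, once; it reports no verdict.
The state is a dict: "t": time; "q": joint angles; "qd": joint speeds; "joint_efforts": joint torques, N m; "eef_pos": TCP position; "ee_rot": TCP orientation; "force": force on the tool from outside, world axes, zero at the start; "moment": the same for the moment, N m; "width": finger opening in m.
Only numpy, scipy, OpenCV 4.12 (cv2) and the standard library are available. Lean on these libraries where they do the work, as an engineer would, in place of code of your own. Each camera call takes 0.05 s, during which the arm holds its last target.

## Task

Try the stop on the small wind chest: pull its knob all the way out until it clicks, then push it fully home. Then pick up the loose upper board by its grip block, fit it over the two dowels on the chest so that it sits flat and fully down, and keep pressing it down with about 15 N; finish while still pressing, without letting go of it. Leave the disc, the red block and the glue jar where they are.

Things in the scene. Friction and masses are not known exactly. Their poses are not given: they have to be found in the camera images.
- chest_seat (a point): Centre of the chest's flat top face, 50 mm above the bench; axes as chest. Two bright steel dowels stand on this face at (x, y) = (+26, +55) and (-26, -55) mm: 10 mm thick for their first 8 mm, then tapering to a 4 mm tip, 16 mm above the face.
- chest: Fixed orange-brown wooden wind chest, 150 mm long along its y, 74 mm wide along its x, 50 mm high, with a dark slider strip in a shallow groove along the middle of its top. The stop knob comes out of its -y end. Origin at the centre of its underside, z up.
- knob_mid (a point): Middle of the stop knob: round, black with an ivory face, 28 mm across, 29 mm long, its axis level along the chest's y, 40 mm above the bench, on a 9 mm brass rod. With the knob home this point is 122 mm from chest_seat along the chest's -y (47 mm from the chest's end). Axes as the chest's; it moves with the knob.
- stop_knob (a joint): How far the knob is drawn out, in m: 0 is home, 0.050 the outer stop; it comes out along the chest's -y. A spring detent near each end (at about 0.007 and 0.043) must be overcome and then snaps the knob on to that end; moving it takes up to about 6 N. It is found part-way out, between the detents.
- board_mid (a point): Centre of the upper board with its grip block, 27 mm above the underside; axes as upper_board. The dark brown grip block in the middle of the board's top is 24 mm wide (x) and 60 mm long (y) and reaches from 18 to 54 mm above the underside. With the board seated this point is 27 mm above chest_seat.
- upper_board: Loose pale wooden board, 150 mm long (y), 74 mm wide (x), 18 mm thick, about 0.3 kg, flat on the bench at the start; origin at the centre of its underside. Two 12 mm holes go right through it at (x, y) = (+26, +55) and (-26, -55) mm, each with a dark ring round it. It fits either way round (half turn).
- disc: Bystander: loose light grey valve disc, 64 mm across, 11 mm thick, lying on the bench; origin at the centre of its underside.
- red_block: Bystander: loose red wooden block 40 x 75 x 35 mm (x, y, z); origin at the centre of its underside.
- glue_jar: Bystander: closed amber glue jar 52 mm across, 62 mm tall; origin at the centre of its underside.

How it is judged:
By the outcome, as a careful person would: the job done as asked, in the order asked, and still so for the second after the job is handed in, while the arm keeps its last pose, push and grip.
It also fails if it takes over 61 s, if anything falls off the work surface, if the arm or the gripper's body presses on something with over 40 N, if the wrist force passes 120 N, or if a joint passes its speed limit or range.

## Working session

There is one attempt and no reset: what is moved stays moved. The work goes in short steps, Python scripts to look and compute and a shell command to move; the robot and the scene stay as the last step left them, time stands still between calls to the robot, and variables do not carry over. Pictures are saved under pics/ and viewed, and the job is handed in when it is done.

```bash
mkdir -p pics; ls; cat > h.py <<'E'
import numpy as np, cv2
from station import *
from scipy.spatial.transform import Rotation as R
def snap(n,f):
    g=grab_frame(n); cv2.imwrite('pics/'+f,cv2.cvtColor(g['pixels'],cv2.COLOR_RGB2BGR)); return g
def ray(g,u,v):
    f=g['pixels'].shape[0]/2/np.tan(np.radians(g['vfov'])/2)
    d=np.array([(u-g['cx'])/f,-(v-g['cy'])/f,-1]); E=np.array(g['extrinsics'])
    return -E[:3,:3].T@E[:3,3], E[:3,:3].T@d
def onz(g,u,v,z):
    o,d=ray(g,u,v); return o+d*(z-o[2])/d[2]
def proj(g,p):
    f=g['pixels'].shape[0]/2/np.tan(np.radians(g['vfov'])/2)
    E=np.array(g['extrinsics']); c=E[:3,:3]@p+E[:3,3]
    return g['cx']+f*c[0]/-c[2], g['cy']-f*c[1]/-c[2]
E
python3 - <<'E'
from h import *
for n in['side','top','wrist']:
    g=snap(n,n+'1.png'); print(n,{k:v for k,v in g.items() if k!='pixels'})
s=get_state();print(s, tcp_to_grasp)
E
```

```text
pics
side {'vfov': 55.57823312084793, 'cx': 279.52977609966433, 'cy': 218.14650663973993, 'extrinsics': array([[-0.797407  , -0.60337997, -0.00864217,  0.49772171],
       [ 0.41312258, -0.5562962 ,  0.72101614, -0.28382163],
       [-0.4398543 ,  0.57137305,  0.69286437, -0.64127348],
       [ 0.        ,  0.        ,  0.        ,  1.        ]])}
top {'vfov': 53.13077762336275, 'cx': 276.9762715670592, 'cy': 206.17889943874474, 'extrinsics': array([[ 0.01383017, -0.99984745, -0.01066762,  0.01664237],
       [ 0.99638134,  0.01288587,  0.084013  , -0.58969596],
       [-0.08386272, -0.01179094,  0.99640756, -0.73846804],
       [ 0.        ,  0.        ,  0.        ,  1.        ]])}
wrist {'vfov': 63.83368658023057, 'cx': 276.7216836516077, 'cy': 210.31174489886322, 'extrinsics': array([[-0.41396972,  0.91028697,  0.00258971,  0.67462542],
       [-0.86699513, -0.39341182, -0.30585386,  0.03787241],
       [-0.27739596, -0.1288595 ,  0.95207495, -0.3926668 ],
       [ 0.        ,  0.        ,  0.        ,  1.        ]])}
{'t': 0.15, 'q': array([-8.55879980e-01,  3.59200696e-01,  1.12840911e-02, -2.52143541e-04,
       -1.22409981e+00, -2.88096283e-01]), 'qd': array([-0.00112502, -0.00297961,  0.00220147,  0.00024903, -0.00043461,
       -0.00036945]), 'joint_efforts': array([-2.51892459e-05, -5.83273673e+01,  2.93291563e+01,  7.00118244e+00,
        8.75397149e-03, -1.09150762e-04]), 'eef_pos': array([ 0.27925838, -0.61412427,  0.2258588 ]), 'ee_rot': array([0.09621042, 1.56955341, 2.09374099]), 'force': array([ 0.52405189, -0.31037583,  0.3923682 ]), 'moment': array([-0.01523596, -0.01670694,  0.02117596]), 'width': 0.0874628640986306} 0.0188
```

View pics/side1.png

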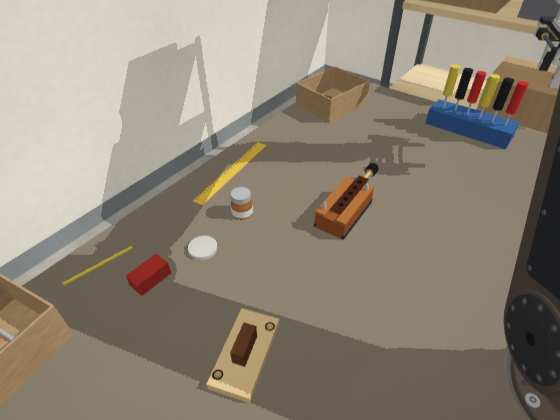

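View pics/top1.png

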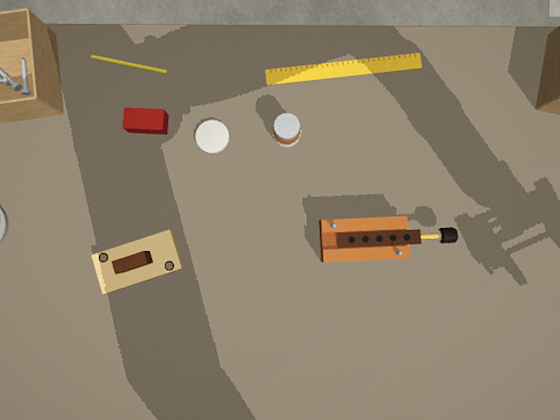

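View pics/wrist1.png

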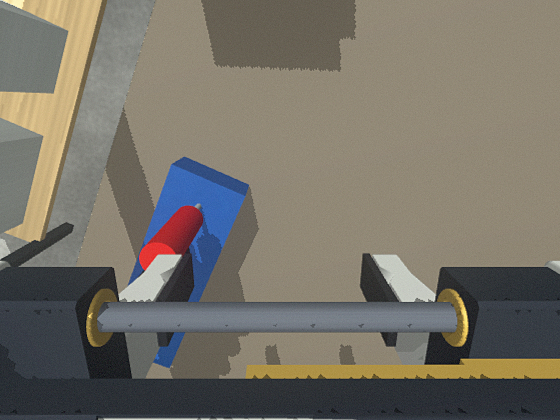

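```bash
python3 - <<'E'
from h import *
for n in['top','side']:
    im=cv2.imread(f'pics/{n}1.png')
    if n=='top': a=im[200:275,300:470]; b=im[220:300,80:195]
    else: a=im[155:240,305:390]; b=im[300:400,200:290]
    a=cv2.resize(a,None,fx=4 if n=='top' else 4,fy=4,interpolation=cv2.INTER_CUBIC)
    b=cv2.resize(b,None,fx=4,fy=4,interpolation=cv2.INTER_CUBIC)
    w=max(a.shape[1],b.shape[1])
    if n=='top':
        cv2.imwrite('pics/zt_a.png',a);cv2.imwrite('pics/zt_b.png',b)
    else:
        h=max(a.shape[0],b.shape[0])
        a=cv2.copyMakeBorder(a,0,h-a.shape[0],0,0,0);b=cv2.copyMakeBorder(b,0,h-b.shape[0],0,0,0)
        cv2.imwrite('pics/zs.png',np.hstack([a,b]))
E
```

```text
(no output)
```

View pics/zt_a.png

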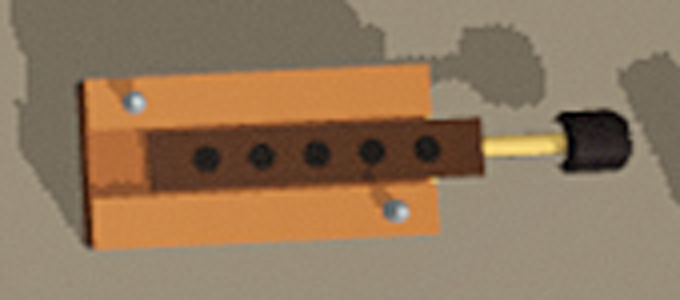

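View pics/zt_b.png

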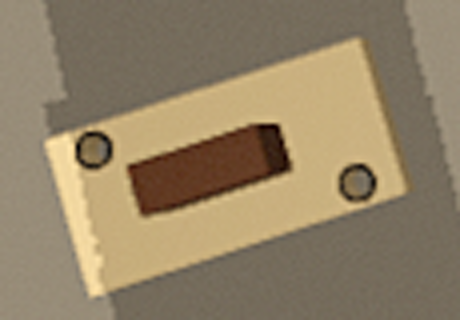

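View pics/zs.png

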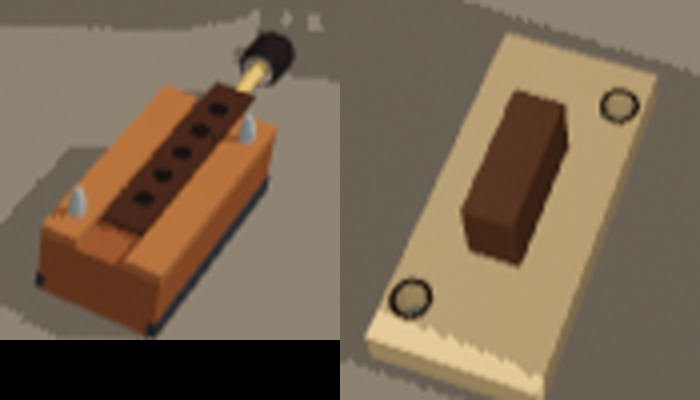

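```bash
python3 - <<'E'
from h import *
g=grab_frame('top'); im=g['pixels']; hsv=cv2.cvtColor(im,cv2.COLOR_RGB2HSV)
np.set_printoptions(precision=4,suppress=True)
def pts(l,ox,oy,z): return np.array([onz(g,ox+x/4-.375,oy+y/4-.375,z) for x,y in l])
c=pts([(85,80),(431,66),(440,235),(93,250)],300,200,.05); print('chest corners',c,'c',c.mean(0))
print('len',np.linalg.norm(c[0]-c[1]),np.linalg.norm(c[1]-c[2]))
v=(c[0]+c[3]-c[1]-c[2])[:2]; print('y dir ang',np.degrees(np.arctan2(v[1],v[0])))
d=pts([(134,103),(397,211)],300,200,.063); print('dowels',d,'mid',d.mean(0),np.linalg.norm(d[0]-d[1]))
w=d[0]-d[1]; print('yaw dowels', np.degrees(np.arctan2(w[1],w[0])-np.arctan2(55,26)))
k=pts([(560,143),(632,143),(596,113),(596,172)],300,200,.04);print('knob',k)
r=pts([(93,150),(357,182)],80,220,.018);print('rings',r,r.mean(0),np.linalg.norm(r[0]-r[1]))
w=r[0]-r[1]; print('yaw board', np.degrees(np.arctan2(w[1],w[0])-np.arctan2(55,26)))
b=pts([(45,140),(360,38),(408,190),(92,297)],80,220,.018);print(b.mean(0))
b=pts([(130,167),(257,127),(268,172),(142,214)],80,220,.054);print('grip',b,b.mean(0))
g=grab_frame('side')
def sp(l,ox,oy,z): return np.array([onz(g,ox+x/4-.375,oy+y/4-.375,z) for x,y in l])
# side
d=sp([(78,203),(248,129)],305,155,.058);print('side dowels',d,d.mean(0))
r=sp([(410-340,298),(619-340,106)],200,300,.018);print('side rings',r,r.mean(0))
s=get_state();print(R.from_euler('xyz',s['ee_rot']).as_matrix())
E
```

```text
chest corners [[ 0.5647 -0.053   0.05  ]
 [ 0.5728 -0.204   0.05  ]
 [ 0.4995 -0.207   0.05  ]
 [ 0.4909 -0.0568  0.05  ]] c [ 0.532  -0.1302  0.05  ]
len 0.15124329490766505 0.07338542388399076
y dir ang 93.18045446311802
dowels [[ 0.5544 -0.0728  0.063 ]
 [ 0.5098 -0.1849  0.063 ]] mid [ 0.5321 -0.1289  0.063 ] 0.12061149451278344
yaw dowels 3.633755757424433
knob [[ 0.5402 -0.2632  0.04  ]
 [ 0.5406 -0.2948  0.04  ]
 [ 0.5536 -0.2793  0.04  ]
 [ 0.5277 -0.2788  0.04  ]]
rings [[0.4927 0.3408 0.018 ]
 [0.48   0.2196 0.018 ]] [0.4863 0.2802 0.018 ] 0.1218552479223729
yaw board 19.308494571166307
[0.4864 0.2795 0.018 ]
grip [[0.4871 0.3091 0.054 ]
 [0.5051 0.2544 0.054 ]
 [0.4858 0.2489 0.054 ]
 [0.467  0.3029 0.054 ]] [0.4863 0.2788 0.054 ]
side dowels [[ 0.555  -0.074   0.058 ]
 [ 0.51   -0.1878  0.058 ]] [ 0.5325 -0.1309  0.058 ]
side rings [[0.495  0.3398 0.018 ]
 [0.4812 0.2189 0.018 ]] [0.4881 0.2794 0.018 ]
[[-0.0004 -0.9103 -0.4139]
 [ 0.0007 -0.4139  0.9103]
 [-1.      0.0001  0.0008]]
```

```bash
cat >> h.py <<'E'
np.set_printoptions(precision=4,suppress=True)
def Rd(zang):
    a=np.radians(zang); z=np.array([np.cos(a),np.sin(a),0]); x=np.array([0,0,-1.]); return np.column_stack([x,np.cross(z,x),z])
def row(p,zang):
    s=get_state(); R0=R.from_euler('xyz',s['ee_rot']).as_matrix()
    d=R0.T@(np.array(p)-s['eef_pos']); w=R.from_matrix(R0.T@Rd(zang)).as_rotvec()
    print('row',np.round(d,4),np.round(w,4),'pos',s['eef_pos'],'F',s['force'],'w',s['width'],'t',s['t'])
E
python3 - <<'E'
from h import *
row([.5405,-.279,.2],183.3)
E
```

```text
row [ 0.0262 -0.3766  0.197 ] [-1.2016  0.0007  0.0004] pos [ 0.2793 -0.6143  0.2261] F [-0.1131  0.0671  0.6151] w 0.08787332494073206 t 0.25
```

```bash
python3 -m crank '[[0,-0.05,0.026,-0.16,0,0,1],[0,-0.1,0.052,-0.32,0,0,1],[0,-0.15,0.078,-0.48,0,0,1],[0.005,-0.2,0.105,-0.64,0,0,1],[0.01,-0.25,0.131,-0.8,0,0,1],[0.015,-0.3,0.157,-0.96,0,0,1],[0.02,-0.35,0.183,-1.12,0,0,1],[0.026,-0.3766,0.197,-1.2016,0.0007,0.0004,1],[0.026,-0.3766,0.197,-1.2016,0.0007,0.0004,1],[0.026,-0.3766,0.197,-1.2016,0.0007,0.0004,1]]'; python3 - <<'E'
from h import *
row([.5405,-.279,.12],183.3); print(get_state()['q'])
snap('wrist','w2.png');snap('top','t2.png')
E
```

```text
t: 1.5
eef_pos: [0.5405, -0.2793, 0.2006]
ee_rot: [1.594, 1.57, -1.491]
force: [0.5, 0.1, -0.2]
width: 0.0876
row [ 0.0806 -0.0004 -0.0001] [-0.0005 -0.     -0.0007] pos [ 0.5405 -0.2793  0.2006] F [ 0.4576  0.1476 -0.2371] w 0.08760151045185315 t 1.5
[-0.1558  0.2677 -0.1795  0.0007 -1.1234  0.2126]
```

View pics/w2.png

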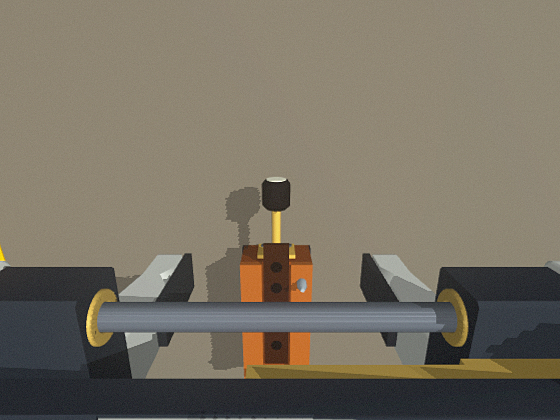

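```bash
python3 - <<'E'
from h import *
g=grab_frame('wrist')
print(onz(g,276,182,.04),onz(g,276,209,.04), onz(g,301,286,.064))
row([.5405,-.279,.02],183.3)
E
```

```text
[ 0.5411 -0.2903  0.04  ] [ 0.5395 -0.263   0.04  ] [ 0.5108 -0.1921  0.064 ]
row [ 0.1808 -0.0012 -0.0003] [-0.0017 -0.0006 -0.0008] pos [ 0.5402 -0.28    0.2008] F [ 0.1054 -0.6777 -0.2654] w 0.08726350518238626 t 1.65
```

Knob mid ≈ (0.5403, −0.278); the wrist view shows it centred between the fingers (column 276). Descend and grip.

```bash
python3 -m crank '[[0.05,0,0,0,0,0,1],[0.10,0,0,0,0,0,1],[0.14,0,0,0,0,0,1],[0.165,0,0,0,0,0,1],[0.18,0,0,0,0,0,1],[0.18,0,0,0,0,0,1]]' 35; python3 -m crank '[[0,0,0,0,0,0,0],[0,0,0,0,0,0,0],[0,0,0,0,0,0,0],[0,0,0,0,0,0,0],[0,0,0,0,0,0,0],[0,0,0,0,0,0,0]]' 35; python3 - <<'E'
from h import *
row([.5432,-.302,.02],183.3)
snap('side','s3.png');snap('top','t3.png')
E
```

```text
t: 2.4
eef_pos: [0.5401, -0.2797, 0.02]
ee_rot: [0.322, 1.57, -2.763]
force: [0.6, -0.0, 0.0]
width: 0.0875
t: 3.15
eef_pos: [0.5407, -0.2793, 0.0206]
ee_rot: [1.946, 1.57, -1.138]
force: [0.4, -0.3, 0.4]
width: 0.033
row [ 0.0006  0.0228 -0.0012] [ 0.     -0.0003 -0.0007] pos [ 0.5407 -0.2793  0.0206] F [ 0.3719 -0.3497  0.3805] w 0.03302342566382213 t 3.15
```

View pics/s3.png

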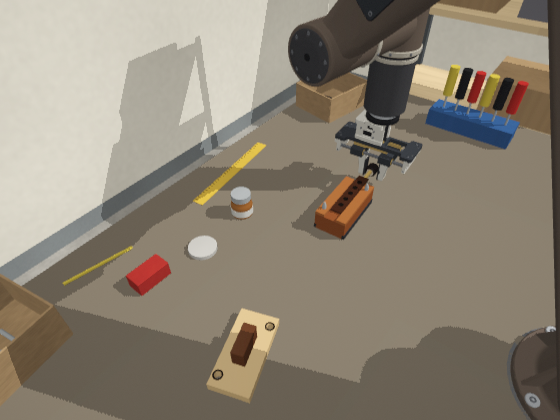

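```bash
python3 -m crank '[[0,0,0,0,0,0,0],[0,0,0,0,0,0,0],[0,0,0,0,0,0,0],[0,0,0,0,0,0,0]]' 35; python3 - <<'E'
from h import *
row([.5418,-.302,.02],183.3)
E
```

```text
t: 3.75
eef_pos: [0.5413, -0.2793, 0.0206]
ee_rot: [2.555, 1.569, -0.529]
force: [5.6, -0.1, -3.5]
width: 0.027
row [0.0006 0.0227 0.0009] [ 0.0002 -0.0014 -0.0009] pos [ 0.5413 -0.2793  0.0206] F [ 5.6217 -0.0667 -3.4977] w 0.027027615573362425 t 3.75
```

```bash
python3 -m crank '[[0,0.003,-0.0005,0,0,0,0],[0,0.006,-0.0008,0,0,0,0],[0,0.009,-0.0008,0,0,0,0],[0,0.012,-0.0008,0,0,0,0],[0,0.015,-0.0008,0,0,0,0],[0,0.018,-0.0008,0,0,0,0],[0,0.021,-0.0008,0,0,0,0],[0,0.023,-0.0008,0,0,0,0],[0,0.023,-0.0008,0,0,0,0]]' 35; python3 - <<'E'
from h import *
row([.5418,-.305,.02],183.3)
g=snap('wrist','w4.png');snap('top','t4.png')
E
```

```text
t: 4.88
eef_pos: [0.5428, -0.3028, 0.0206]
ee_rot: [1.748, 1.57, -1.336]
force: [2.6, -1.8, -1.1]
width: 0.0268
row [0.0006 0.0022 0.0011] [-0.0001 -0.0002 -0.0011] pos [ 0.5428 -0.3028  0.0206] F [ 2.6013 -1.7823 -1.0799] w 0.02678022150309389 t 4.875
```

View pics/w4.png

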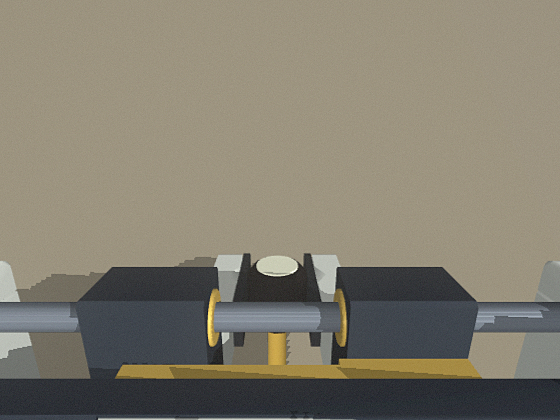

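View pics/t4.png

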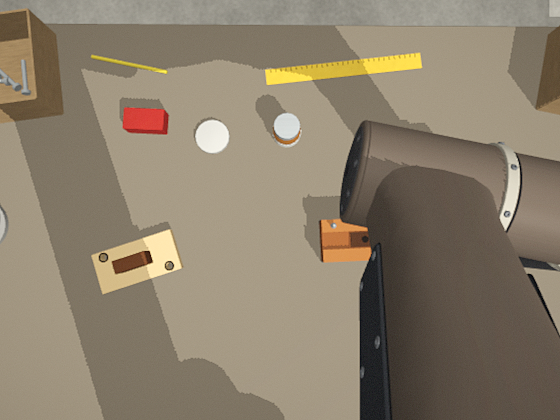

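```bash
python3 -m crank '[[0,0.002,0,0,0,0,0],[0,0.004,0,0,0,0,0],[0,0.004,0,0,0,0,0]]'; python3 -m crank '[[0,0.001,0,0,0,0,0],[0,0.001,0,0,0,0,0]]'
```

```text
t: 5.35
eef_pos: [0.5429, -0.3054, 0.0205]
ee_rot: [-1.548, 1.57, 1.651]
force: [3.3, 6.5, 1.0]
width: 0.0271
t: 5.6
eef_pos: [0.5429, -0.3054, 0.0205]
ee_rot: [-1.416, 1.569, 1.783]
force: [1.6, 11.2, 2.7]
width: 0.0268
```

```bash
python3 -m crank '[[0,-0.005,0,0,0,0,0],[0,-0.012,0,0,0,0,0],[0,-0.019,0,0,0,0,0],[0,-0.026,0,0,0,0,0],[0,-0.033,0,0,0,0,0],[0,-0.039,0,0,0,0,0],[0,-0.044,0,0,0,0,0],[0,-0.049,0,0,0,0,0],[0,-0.051,0,0,0,0,0],[0,-0.051,0,0,0,0,0]]';python3 -m crank '[[0,-0.002,0,0,0,0,0],[0,-0.002,0,0,0,0,0]]'
```

```text
t: 6.85
eef_pos: [0.5401, -0.2558, 0.0205]
ee_rot: [1.786, 1.571, -1.298]
force: [1.0, 1.5, 0.0]
width: 0.0272
t: 7.1
eef_pos: [0.5401, -0.2552, 0.0206]
ee_rot: [1.703, 1.569, -1.381]
force: [0.2, -6.2, -2.6]
width: 0.0272
```

```bash
python3 -m crank '[[0,-0.0015,0,0,0,0,0],[0,-0.0015,0,0,0,0,0]]'; python3 -m crank '[[0,0.003,0,0,0,0,0],[0,0.003,0,0,0,0,1],[0,0.003,0,0,0,0,1],[0,0.003,0,0,0,0,1],[0,0.003,0,0,0,0,1],[0,0.003,0,0,0,0,1],[0,0.003,0,0,0,0,1],[0,0.003,0,0,0,0,1]]'
```

```text
t: 7.35
eef_pos: [0.5401, -0.2551, 0.0207]
ee_rot: [1.694, 1.568, -1.39]
force: [2.1, -15.4, -3.6]
width: 0.0271
t: 8.35
eef_pos: [0.5401, -0.2558, 0.0205]
ee_rot: [1.996, 1.57, -1.088]
force: [-0.2, -0.1, 0.2]
width: 0.0868
```

```bash
python3 -m crank '[[-0.05,0,0,0,0,0,1],[-0.1,0,0,0,0,0,1],[-0.15,0,0,0,0,0,1],[-0.18,0,0,0,0,0,1],[-0.18,0,0,0,0,0,1]]'; python3 - <<'E'
from h import *
row([.487,.2795,.2],199.2)
g=snap('wrist','w5.png')
E
```

```text
t: 8.98
eef_pos: [0.5415, -0.2561, 0.2037]
ee_rot: [2.779, 1.565, -0.305]
force: [-0.4, 0.0, -0.5]
width: 0.0874
row [ 0.0024 -0.5378  0.0235] [-0.2773 -0.0053 -0.0029] pos [ 0.5415 -0.2561  0.2037] F [-0.4091  0.0191 -0.5086] w 0.08744331422973348 t 8.975
```

View pics/w5.png

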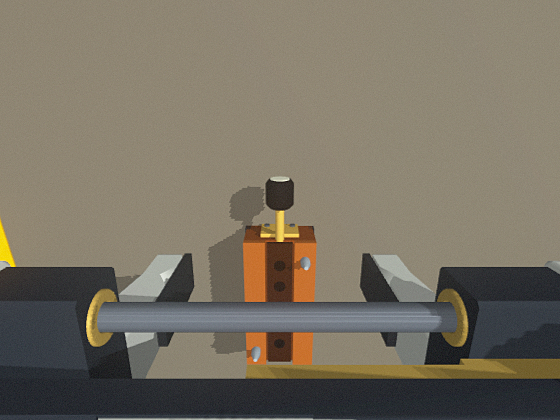

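```bash
python3 - <<'E'
from h import *
g=grab_frame('wrist')
im=cv2.cvtColor(g['pixels'],cv2.COLOR_RGB2BGR)[215:375,220:340]
cv2.imwrite('pics/w5z.png',cv2.resize(im,None,fx=4,fy=4,interpolation=cv2.INTER_CUBIC)[:600])
import pickle; pickle.dump(g,open('w5.pkl','wb'))
E
python3 -m crank '[[0,-0.03,0.001,-0.02,0,0,1],[0,-0.09,0.004,-0.05,0,0,1],[0,-0.15,0.007,-0.08,0,0,1],[0,-0.21,0.01,-0.11,0,0,1],[0,-0.27,0.012,-0.14,0,0,1],[0,-0.33,0.014,-0.17,0,0,1],[0,-0.39,0.017,-0.2,0,0,1],[0,-0.45,0.02,-0.23,0,0,1],[0,-0.51,0.0225,-0.26,0,0,1],[0,-0.5378,0.0235,-0.2773,0,0,1]]'; python3 -m crank '[[0,0,0,0,0,0,1],[0,0,0,0,0,0,1],[0,0,0,0,0,0,1]]'; python3 - <<'E'
from h import *
row([.487,.2795,.2],199.2)
g=snap('wrist','w6.png')
E
```

```text
t: 10.32
eef_pos: [0.4845, 0.2823, 0.1985]
ee_rot: [0.695, 1.568, -2.109]
force: [0.2, 0.0, 0.7]
width: 0.0875
t: 10.7
eef_pos: [0.4857, 0.2787, 0.1998]
ee_rot: [1.124, 1.57, -1.683]
force: [0.6, -0.1, 0.5]
width: 0.0877
row [-0.0002 -0.0003 -0.0015] [-0.0014  0.0005 -0.0011] pos [0.4857 0.2787 0.1998] F [ 0.6207 -0.1228  0.4607] w 0.0877213008339664 t 10.7
```

View pics/w6.png

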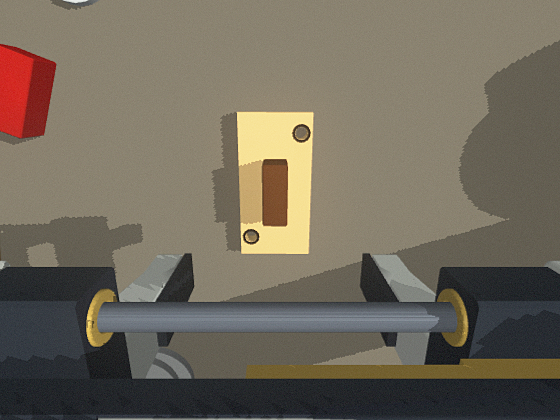

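View pics/w5z.png

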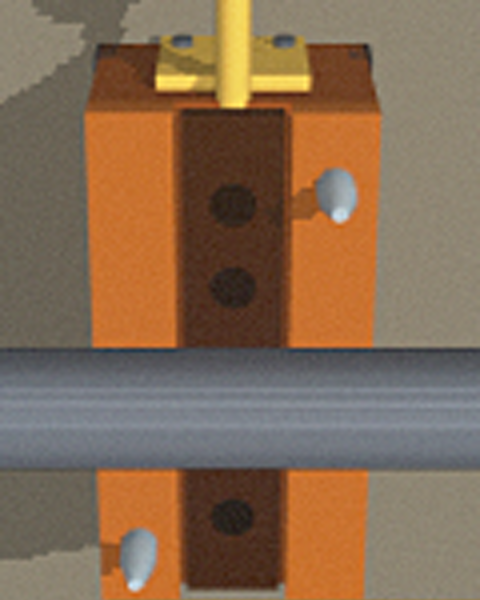

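```bash
python3 - <<'E'
from h import *
import pickle; g=pickle.load(open('w5.pkl','rb'))
def P(x,y,z): return onz(g,220+x/4-.375,215+y/4-.375,z)
d=np.array([P(136,583,.065),P(340,212,.065)]);w=d[0]-d[1]
print(d,d.mean(0),np.linalg.norm(w),np.degrees(np.arctan2(w[1],w[0])-np.arctan2(55,26)))
e=np.array([P(85,112,.05),P(380,112,.05)]); print('end edge',e,e.mean(0))
g=grab_frame('wrist'); a=g['pixels'][100:260,200:340]
cv2.imwrite('pics/w6z.png',cv2.cvtColor(cv2.resize(a,None,fx=3.75,fy=3.75,interpolation=cv2.INTER_CUBIC),cv2.COLOR_RGB2BGR))
pickle.dump(g,open('w6.pkl','wb'))
hsv=cv2.cvtColor(g['pixels'],cv2.COLOR_RGB2HSV)
r=np.array([onz(g,251,236,.018),onz(g,301,133,.018)]);w=r[1]-r[0]
print(r,r.mean(0),np.linalg.norm(w),np.degrees(np.arctan2(w[1],w[0])-np.arctan2(55,26)))
E
```

```text
[[ 0.5548 -0.0749  0.065 ]
 [ 0.5094 -0.1883  0.065 ]] [ 0.5321 -0.1316  0.065 ] 0.12215513784058889 3.472472730084105
end edge [[ 0.5733 -0.2045  0.05  ]
 [ 0.5    -0.2088  0.05  ]] [ 0.5366 -0.2066  0.05  ]
[[0.4936 0.3394 0.018 ]
 [0.4804 0.2189 0.018 ]] [0.487  0.2792 0.018 ] 0.12116031153184055 -160.94599358499218
```

View pics/w6z.png

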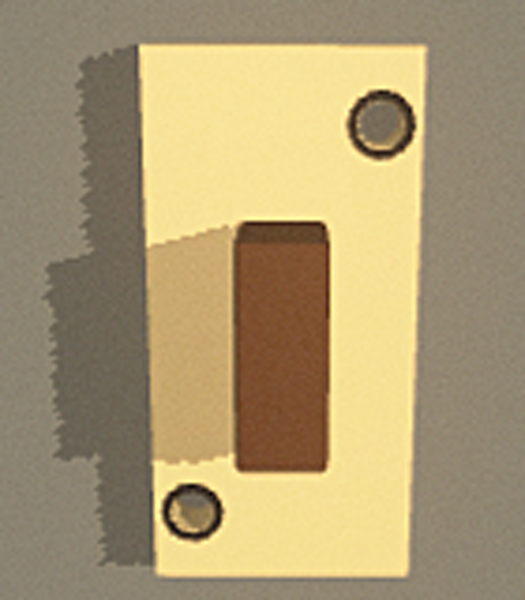

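```bash
python3 - <<'E'
from h import *
row([.487,.2793,.022],199.1)
E
```

```text
row [ 0.1782 -0.0001 -0.0012] [ 0.0002 -0.0001 -0.0007] pos [0.4859 0.2789 0.2002] F [ 0.2567 -1.2796 -0.1087] w 0.08771658029858355 t 10.8
```

```bash
python3 -m crank '[[0.05,0,-0.0012,0,0,0,1],[0.10,0,-0.0012,0,0,0,1],[0.14,0,-0.0012,0,0,0,1],[0.165,0,-0.0012,0,0,0,1],[0.178,0,-0.0012,0,0,0,1],[0.178,0,-0.0012,0,0,0,1],[0.178,0,-0.0012,0,0,0,1]]'; python3 -m crank '[[0,0,0,0,0,0,0],[0,0,0,0,0,0,0],[0,0,0,0,0,0,0],[0,0,0,0,0,0,0],[0,0,0,0,0,0,0],[0,0,0,0,0,0,0],[0,0,0,0,0,0,0],[0,0,0,0,0,0,0],[0,0,0,0,0,0,0],[0,0,0,0,0,0,0]]' 50
```

```text
t: 11.68
eef_pos: [0.4876, 0.2806, 0.0233]
ee_rot: [-3.122, 1.569, 0.354]
force: [-0.6, 0.2, -0.2]
width: 0.0874
t: 12.92
eef_pos: [0.4869, 0.2802, 0.0222]
ee_rot: [1.919, 1.57, -0.887]
force: [1.2, 0.1, -0.9]
width: 0.0237
```

```bash
python3 -m crank '[[-0.02,0,0,0,0,0,0],[-0.05,0,0,0,0,0,0],[-0.09,0,0,0,0,0,0],[-0.12,0,0,0,0,0,0],[-0.12,0,0,0,0,0,0],[-0.12,0,0,0,0,0,0]]'; python3 - <<'E'
from h import *
row([.532,-.131,.142],183.4)
snap('wrist','w7.png');snap('side','s7.png')
E
```

```text
t: 13.68
eef_pos: [0.486, 0.2796, 0.1412]
ee_rot: [0.552, 1.569, -2.255]
force: [0.7, -1.0, -3.5]
width: 0.0235
row [-0.0003  0.403   0.0914] [ 0.275   0.0014 -0.0011] pos [0.486  0.2796 0.1412] F [ 0.7226 -0.9773 -3.4662] w 0.023510158017061952 t 13.675
```

View pics/w7.png

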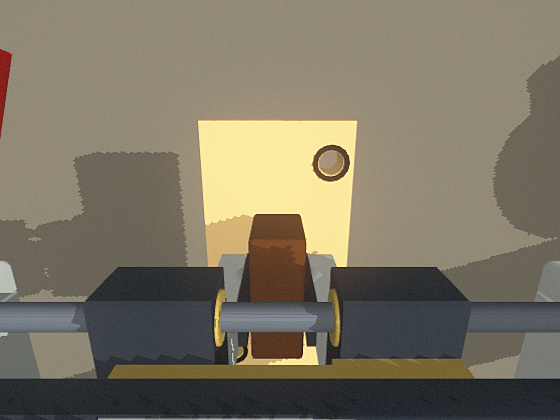

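View pics/s7.png

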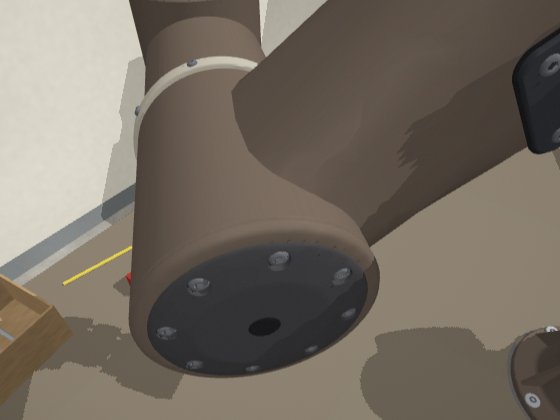

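```bash
python3 - <<'E'
from h import *
g=grab_frame('wrist'); s=get_state()
z=s['eef_pos'][2]-.0042; print(s['eef_pos'])
Rm=R.from_euler('xyz',s['ee_rot']).as_matrix()
im=cv2.cvtColor(g['pixels'],cv2.COLOR_RGB2BGR)[105:265,185:375]
cv2.imwrite('pics/w7z.png',cv2.resize(im,None,fx=3.5,fy=3.5,interpolation=cv2.INTER_CUBIC))
for uv in[(331,163),(198,121),(357,121),(207,265),(349,265)]:
    p=onz(g,*uv,z); print(uv,p,'tool',Rm.T@(p-s['eef_pos']))
E
```

```text
[0.4862 0.2796 0.1408]
(331, 163) [0.4792 0.2177 0.1366] tool [0.0044 0.0561 0.0269]
(198, 121) [0.5451 0.2198 0.1366] tool [ 0.0043  0.0758 -0.036 ]
(357, 121) [0.4751 0.1955 0.1366] tool [0.0044 0.0758 0.038 ]
(207, 265) [0.5212 0.2901 0.1366] tool [ 0.0041  0.0015 -0.0365]
(349, 265) [0.4496 0.2654 0.1366] tool [0.0043 0.0014 0.0392]
```

View pics/w7z.png

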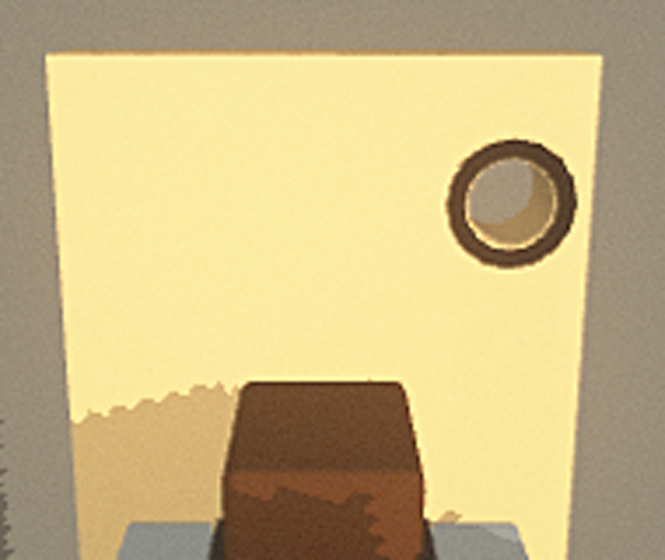

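```bash
python3 - <<'E'
from h import *
row([.5331,-.1306,.142],183.4)
E
```

```text
row [-0.0003  0.4028  0.0904] [ 0.2753  0.002  -0.0021] pos [0.4862 0.2796 0.1408] F [-0.566  -0.4538 -2.6868] w 0.023973312136151795 t 13.825
```

```bash
python3 -m crank '[[0,0.02,0.0045,0.014,0,0,0],[0,0.06,0.0135,0.04,0,0,0],[0,0.11,0.0245,0.075,0,0,0],[0,0.16,0.036,0.11,0,0,0],[0,0.21,0.047,0.145,0,0,0],[0,0.26,0.058,0.18,0,0,0],[0,0.31,0.0695,0.21,0,0,0],[0,0.355,0.08,0.24,0,0,0],[0,0.385,0.0865,0.263,0,0,0],[0,0.4028,0.0904,0.2753,0,0,0]]';  python3 -m crank '[[0,0,0,0,0,0,0],[0,0,0,0,0,0,0],[0,0,0,0,0,0,0],[0,0,0,0,0,0,0]]'; python3 - <<'E'
from h import *
row([.5331,-.1306,.1],183.4)
snap('wrist','w8.png');snap('side','s8.png')
E
```

```text
t: 15.08
eef_pos: [0.533, -0.132, 0.1418]
ee_rot: [0.563, 1.569, -2.521]
force: [-0.2, 0.8, -2.6]
width: 0.0236
t: 15.58
eef_pos: [0.5339, -0.1292, 0.1426]
ee_rot: [2.253, 1.57, -0.828]
force: [1.0, -0.4, -3.4]
width: 0.024
row [0.0426 0.0013 0.0009] [ 0.0015 -0.0005 -0.0006] pos [ 0.5339 -0.1292  0.1426] F [ 1.046  -0.3652 -3.4195] w 0.02398302595259739 t 15.575
```

View pics/w8.png

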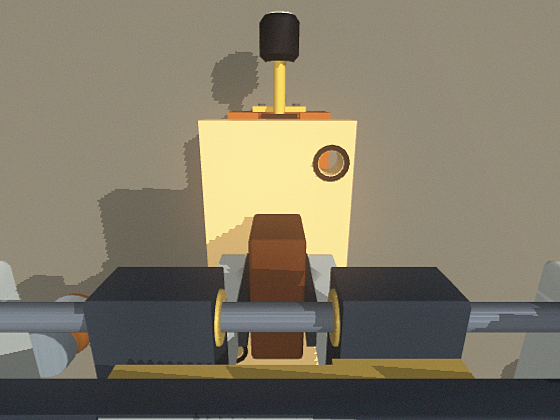

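View pics/s8.png

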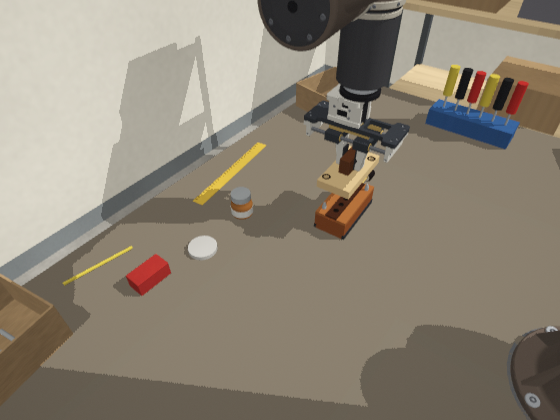

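```bash
python3 -m crank '[[0.02,0.001,0.0006,0.0015,0,0,0],[0.04,0.001,0.0006,0.0015,0,0,0],[0.05,0.001,0.0006,0.0015,0,0,0],[0.05,0.001,0.0006,0.0015,0,0,0],[0.05,0.001,0.0006,0.0015,0,0,0]]'; python3 - <<'E'
from h import *
row([.5331,-.1306,.075],183.4)
g=snap('wrist','w9.png')
im=cv2.cvtColor(g['pixels'],cv2.COLOR_RGB2BGR)[100:260,190:370]
cv2.imwrite('pics/w9z.png',cv2.resize(im,None,fx=3.5,fy=3.5,interpolation=cv2.INTER_CUBIC))
g=snap('side','s9.png')
im=cv2.cvtColor(g['pixels'],cv2.COLOR_RGB2BGR)[140:250,290:400]
cv2.imwrite('pics/s9z.png',cv2.resize(im,None,fx=5,fy=5,interpolation=cv2.INTER_CUBIC))
E
```

```text
t: 16.3
eef_pos: [0.5339, -0.131, 0.0932]
ee_rot: [2.556, 1.569, -0.527]
force: [0.3, 0.1, -2.1]
width: 0.024
row [ 0.0182 -0.0004  0.0008] [-0.0009 -0.0013 -0.0009] pos [ 0.5339 -0.131   0.0932] F [ 0.265   0.0808 -2.0756] w 0.02399830196162695 t 16.3
```

View pics/w9z.png

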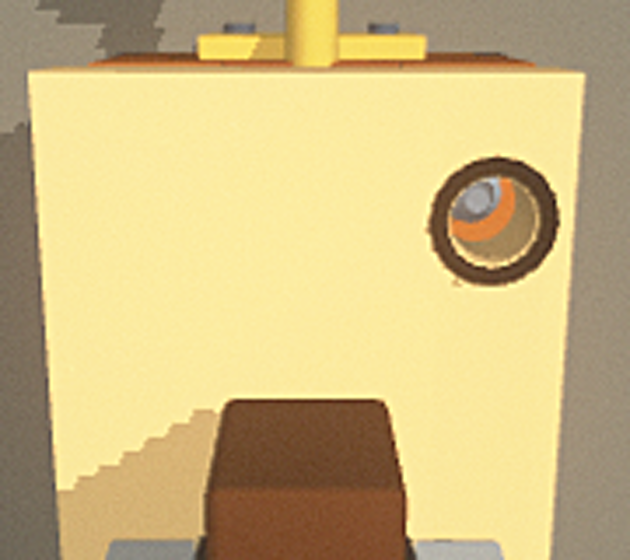

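View pics/s9z.png

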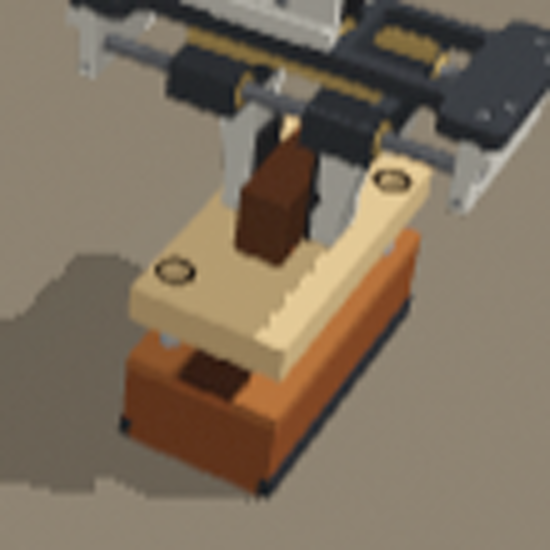

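```bash
python3 - <<'E'
from h import *
g=grab_frame('wrist'); s=get_state(); z=s['eef_pos'][2]-.0042
a=onz(g,326.4,156.4,.066); b=onz(g,331.0,163.0,z); print(s['eef_pos'],a,b,'dowel-hole',a-b)
# far end of chest top edge through? hole bottom rim check
print(onz(g,331,163,z)-s['eef_pos'])
Rm=R.from_euler('xyz',s['ee_rot']).as_matrix(); print('tool frame', Rm.T@(a-b))
E
```

```text
[ 0.5338 -0.131   0.0932] [ 0.5097 -0.1883  0.066 ] [ 0.5107 -0.1886  0.089 ] dowel-hole [-0.001   0.0003 -0.023 ]
[-0.0231 -0.0576 -0.0042]
tool frame [ 0.023  -0.0004  0.001 ]
```

```bash
python3 -m crank '[[0,-0.0003,0.0009,-0.0009,0,0,0],[0.004,-0.0003,0.0009,-0.0009,0,0,0],[0.008,-0.0003,0.0009,-0.0009,0,0,0],[0.011,-0.0003,0.0009,-0.0009,0,0,0],[0.014,-0.0003,0.0009,-0.0009,0,0,0],[0.014,-0.0003,0.0009,-0.0009,0,0,0]]'
```

```text
t: 17.2
eef_pos: [0.5322, -0.1307, 0.0781]
ee_rot: [1.107, 1.57, -1.975]
force: [0.0, 0.2, -2.0]
width: 0.0242
```

```bash
python3 -m crank '[[0.002,0,0,0,0,0,0],[0.004,0,0,0,0,0,0],[0.0055,0,0,0,0,0,0],[0.0055,0,0,0,0,0,0]]'; python3 -m crank '[[0.0005,0,0,0,0,0,0],[0.0005,0,0,0,0,0,0],[0.0005,0,0,0,0,0,0]]'
```

```text
t: 17.7
eef_pos: [0.5323, -0.1308, 0.0728]
ee_rot: [1.673, 1.57, -1.409]
force: [-0.0, -0.1, -2.5]
width: 0.0237
t: 18.08
eef_pos: [0.5325, -0.1307, 0.0725]
ee_rot: [2.171, 1.57, -0.911]
force: [0.4, 0.8, -2.6]
width: 0.0239
```

```bash
python3 -m crank '[[0.0005,0,0,0,0,0,0],[0.001,0,0,0,0,0,0],[0.001,0,0,0,0,0,0]]'; python3 -m crank '[[0.0005,0,0,0,0,0,0],[0.001,0,0,0,0,0,0],[0.001,0,0,0,0,0,0]]'
```

```text
t: 18.45
eef_pos: [0.5325, -0.1308, 0.0722]
ee_rot: [2.282, 1.57, -0.8]
force: [-2.5, -0.0, 5.1]
width: 0.0236
t: 18.82
eef_pos: [0.5325, -0.1308, 0.0721]
ee_rot: [2.359, 1.569, -0.723]
force: [-5.9, 2.5, 14.0]
width: 0.024
```

```bash
python3 -m crank '[[0,0,0.0005,0,0,0,0],[0,0,0.0005,0,0,0,0],[0,0,0.0005,0,0,0,0]]'; python3 - <<'E'
from h import *
fs=[];ms=[]
g=snap('wrist','w10.png');s=get_state();fs.append(s['force'])
g=snap('side','s10.png')
im=cv2.cvtColor(g['pixels'],cv2.COLOR_RGB2BGR)[140:250,290:400]
cv2.imwrite('pics/s10z.png',cv2.resize(im,None,fx=5,fy=5,interpolation=cv2.INTER_CUBIC))
for i in range(6):
    grab_frame('top');s=get_state();fs.append(s['force'])
snap('top','t10.png')
print(np.array(fs),s['moment'],s['eef_pos'],s['t'])
E
```

```text
t: 19.2
eef_pos: [0.5325, -0.1308, 0.0721]
ee_rot: [2.592, 1.569, -0.489]
force: [-3.8, 3.5, 12.9]
width: 0.0234
[[-3.5685  2.2418 12.1187]
 [-3.8988  3.023  13.1602]
 [-3.1312  2.8118 12.7791]
 [-4.2158  2.7336 12.5848]
 [-4.0069  2.0224 12.0486]
 [-3.3289  4.0392 13.2328]
 [-3.7288  3.2693 12.475 ]] [ 0.9851  1.9056 -0.0463] [ 0.5325 -0.1308  0.0721] 19.6
```

View pics/s10z.png

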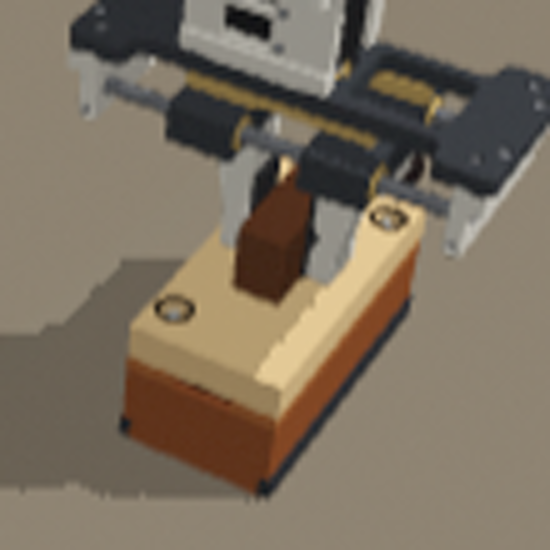

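View pics/w10.png

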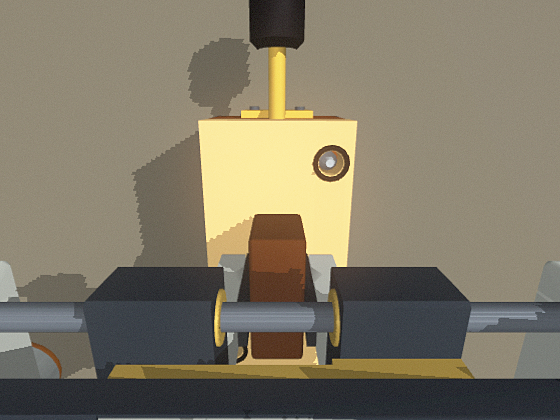

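View pics/t10.png

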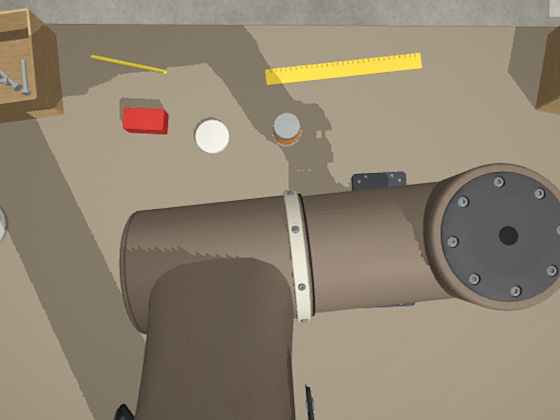

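```bash
python3 -m crank '[[0.0001,-0.0003,0.0005,0,0,0,0],[0.0002,-0.0004,0.0008,0,0,0,0],[0.0002,-0.0004,0.0008,0,0,0,0],[0.0002,-0.0004,0.0008,0,0,0,0]]'; python3 - <<'E'
from h import *
fs=[]
for i in range(6):
    grab_frame('wrist');s=get_state();fs.append(s['force'])
print(np.array(fs).mean(0),s['moment'],s['eef_pos'],s['t'])
E
```

```text
t: 20.15
eef_pos: [0.5325, -0.1308, 0.0721]
ee_rot: [2.665, 1.567, -0.416]
force: [-0.6, 0.6, 10.4]
width: 0.0238
[-1.3066 -0.1056 11.2743] [ 0.0779  1.1841 -0.1499] [ 0.5325 -0.1308  0.0721] 20.45
```

```bash
python3 -m crank '[[0.0002,0,0,0,0,0,0],[0.0004,0,0,0,0,0,0],[0.0004,0,0,0,0,0,0],[0.0004,0,0,0,0,0,0]]'; python3 - <<'E'
from h import *
fs=[]
for i in range(8):
    grab_frame('wrist');s=get_state();fs.append(s['force'])
print(np.array(fs).mean(0),s['moment'],s['eef_pos'],s['width'],s['t'])
E
```

```text
t: 20.95
eef_pos: [0.5326, -0.1308, 0.0721]
ee_rot: [2.663, 1.567, -0.418]
force: [-2.3, 0.6, 14.8]
width: 0.0237
[-2.5377  0.5097 14.8335] [ 0.314   1.7092 -0.0459] [ 0.5325 -0.1308  0.0721] 0.024025625817878232 21.35
```

Steady at 14.8 N, seated, knob home in the wrist view. Handing in.

```bash
python3 -c "
from station import *
print(job_done())"
```

```text
the job is handed in; nothing more can be done
None
```

The stop has been tried, and the board is seated on both dowels. I handed the job in at about 21 s with the arm still gripping the board and pressing down.

- **Stop knob, out:** I gripped it and pulled it past the outer detent to the hard stop. The position held while the force rose to 11 N.
- **Stop knob, home:** I pushed it back 50.3 mm to the inner stop, where the position held at 15 N. The wrist pictures afterwards show the rod short and the slider flush with the chest end.
- **Board:** I picked it up by the grip block and lined it up on a dowel seen through one of its holes. It went down with no resistance until it touched the chest. The tool stopped at 72.1 mm above the bench against 72.2 mm expected. The side view shows no gap, and the dowel in the one hole I could see clearly is centred.
- **Pressing:** The last readings averaged 14.8 N at the wrist. The board's own weight (about 3 N) adds to that at the chest. About 2.5 N sideways and 1.7 N m of moment remained at the wrist.
- **Bystanders:** The disc, red block and glue jar show in their starting places in the last top view.

The cameras disagreed by 1–2 mm on the chest's position, so I relied on the wrist camera for the fit.

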